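Set a whetstone in its twin-screw holder

TASK

On the green stone holder, slide the two-layer whetstone along the bed until its end rests against the stop block, without lifting it. Then roll the rim of the knurled wheel, its top moving away from the stone, two to four clicks until the brass index bar on the wheel stands straight up and clicks in there: both cheeks draw in beside the stone at once. Do not roll past that and pinch the stone, and leave the other things where they are.

Things in the scene. Friction and masses are not known exactly. Their poses are not given: they have to be found in the camera images.
- holder: Fixed green stone holder; base plate x -90..90, y -185..205 mm, top (the bed) 20 mm above the table. Origin on the table under it, on the centre line. Its y axis runs along the bed from the wheel (axis at y -115) past the stop block (y -67..-55, 24 mm above the bed, 58 wide) to the open end; x runs across. Position and yaw vary.
- stop_face (a point): Point on the holder: centre of the stop block's face that the stone must meet, 12 mm above the bed. Axes as the holder's; y points out of the face towards the stone.
- stone: Loose whetstone flat on the bed between the cheeks, 60 (x) by 160 (y) by 28 mm, grey below, reddish above, about 0.55 kg. Origin at the centre of its underside, long axis y nearly along the holder's y. Starts 20 to 60 mm short of the stop; seated, its origin is 80 mm from the stop face. Push it from its open (+y) end, where nothing stands in the way.
- wheel_centre (a point): Point on the holder: centre of the knurled steel wheel, 68 mm above the table; axes as the holder's, wheel axis along x. Diameter 93 mm over its 36 ridges (1.5 mm high), rim 24 wide, top 114.5 mm above the table and free from above. Beside it: bearing posts 86 and cheek bosses 82 mm above the table. Turning over a click takes about 2 to 3 N at the rim.
- wheel (a joint): Wheel angle, rad; grows as its top moves to the holder's -y. Spring clicks at 0, 0.5236, 1.047, ... (30 degrees; 24 mm of rim); let go, it springs to the nearest. Brass index bar (strip across the rim and down both faces) is straight up at 2.618, the wanted setting; starts two to four clicks short. Turned by a fingertip pressed on the rim's top with 5 to 10 N and swept along.
- cheek_near: Aluminium cheek at the holder's -x side, 12 thick, top 43 mm above the table, y -125..140 mm on the holder, with a boss on the threaded spindle. Moves only with the wheel, 3 mm inwards a click; at the wanted setting the cheeks are 64 mm apart (2 mm each side of the stone). Origin on its inner face at bed height.
- cheek_far: The same at the +x side, moving opposite at the same time. Origin on its inner face at bed height.
- slurry_stone: Bystander: small pale block 28 by 60 by 24 mm, loose on the table beside the holder. Origin under it.
- brush: Bystander: brush 180 mm long lying on the table.
- oil_bottle: Bystander: white plastic bottle, 60 mm diameter, 150 mm tall. Origin under it.
- rinse_cup: Bystander: steel cup, 84 mm diameter, 80 mm tall. Origin under it.
- blade: Bystander: flat steel blade 150 by 32 by 5 mm lying on the table.
- spare_stone: Bystander: grey stone 70 by 180 by 30 mm. Origin under it.
- wrench: Bystander: wrench 160 mm long lying on the table.
Not all that is in view belongs to the job. What is shaped like the stone but turquoise is not meant.

How it is judged (in metres and radians):
On the way, in this order (a step that is already met when the one before it is completed fails the run):
1. the stone's end rests against the stop block (y of stone in the frame of stop_face between 0.076 and 0.085 m), for 0.2 s.
2. the wheel is rolled to the click with the index bar straight up (value of joint wheel between 2.468 and 2.768 rad), for 0.2 s.
At the end, for the whole second after the job is handed in: The stone lies flat and still on the bed between the cheeks, within 6 mm of the middle, square within 0.08 rad, its end within 5 mm of the stop block; the wheel rests in the click with the index bar straight up (2.618 rad, within 0.15) (all of step 1 and all of step 2 and velocity of joint wheel between -0.1 and 0.1 rad/s and linear speed of stone below 0.02 m/s and x of stone in the frame of holder between -0.006 and 0.006 m and angle between the y axis of stone and the y axis of holder, either way round below 0.08 rad and z of stone in the frame of holder below 0.024 m and angle between stone's own z axis and vertical below 0.05 rad); the robot touches nothing.
It fails at once if the stone is pinched by a cheek (over 30 N) (contact force between any of cheek_near, cheek_far and stone above 30 N).
It fails at once if the stone is lifted off the bed (z of stone in the frame of holder above 0.035 m).
It fails at once if the wheel is rolled more than half a click past the setting (value of joint wheel above 2.918 rad).
It fails at once if a bystander is moved more than 20 mm (distance of any of slurry_stone, brush, oil_bottle, rinse_cup, blade, spare_stone, wrench from where it was at the start of the episode above 0.02 m).
It also fails if it takes over 54 s, if anything falls off the work surface, if the arm or the gripper's body presses on something with over 40 N, if the wrist force passes 120 N, or if a joint passes its speed limit or range.

ROBOT

A 6-joint arm with a two-finger parallel gripper is mounted at the origin on the work surface. World frame = base frame: x ahead of the robot, y to its left, z up, the work surface at z = 0. Lengths are in mm, angles in rad, forces in N, time in s.
With the tool pointing down it reaches from about 300 to 775 mm from the base axis. Payload 14.6 kg.
Tool frame: the origin (TCP) lies between the finger pads; the fingertips stand 19 mm ahead of it and the grasp point (between the pads) is the TCP; z points along the fingers, y is the line along which they close (so a half turn about z gives the same grasp; the last joint's range is limited). The gripper opens to 94 mm and grips with 3 to 60 N. Pads are 16 mm wide; open, the fingers measure 119 mm over their backs; the gripper's body (75 mm by 177 mm) begins 78 mm behind the grasp point.
Start: joints at [1.035, 0.3, 1.521, -0, 1.321, -0.067], TCP at [248.495, 490.652, 224.446] pointing down, gripper open.
Joint ranges: [-3.03, 3.03], [-0.79, 2.21], [0.23, 2.52], [-1.04, 4.18], [0, 3.07], [-2.55, 2.55]. Speed limits (rad/s): [2.22, 2.22, 2.57, 3.14, 3.14, 3.14].

INTERFACE

Orientations are given as [roll, pitch, yaw] about the fixed x, y, z axes, in that order (R = Rz(yaw) Ry(pitch) Rx(roll)).
In Python, from cell import monitor, imaging, job, find_in, trace gives the robot as it stands. The module is installed in compiled form; this text tells all that it offers.
- The arm moves only by the tool arm_command, never from a script. Its argument "steps" is a list of rows, each a list of 5 numbers: the opening, from 0 (shut) to 1 (fully open), then the shift along the tool's x, y, z in mm, then the turn about the tool's z in degrees. In form: [[gripper, dx, dy, dz, turn], ...]. A call has 1 to 20 rows; each row is the pose to reach, as a shift and turn from the pose commanded when the call began, along the tool's axes at that moment; what a row does not reach only later rows make up. A row lasts 1/8 s, in which the tool goes at most 62.5 mm and 10.7 degrees, less where a joint would pass 70% of its speed; a pose out of reach is approached as far as the arm can. A call with a gripper value outside its range is refused whole. The fingers move at their own pace and stop on an object; "force" is the grip in N (left out, the last holds). Time passes only in rows, so rows that repeat a pose let the fingers close. It gives the time, the measured TCP pose, the force, the opening and the grip force at its end, in the units of the state.
- monitor.read_state(): the state, without advancing time (a new reading comes with each control period).
- imaging.camera(name): name is "scene" or "top"; returns a dict with "img" (384x512x3 uint8, red, green, blue), "mtx" (3x3 intrinsics, pixels), "D" ([k1, k2, p1, p2, k3] as OpenCV has them; the pictures are not rectified), "view" (4x4, takes a point from world to camera coordinates). Camera axes: x right, y down, z forward; pixel columns grow to the right and rows downward; lengths in mm; the calibration is good to about 2 mm. A picture is of the moment at which its call begins. There is no depth.
- job.sign_off(): hands the job in; it is judged then, once.
Trained networks look in a picture, given as the dict that the camera call returned (one of the last four; its "shot" number tells which), for a name from the list of things; names that differ only in an ending like _2 or _b are one class to them, and where a whole thing is asked for, a point or a joint stands for the part that bears it (a point fixed in the world has none). Each returns a list of dicts, best first, with "p" (0 to 1); they miss things now and then, are a little off and sometimes report something else, mostly with a low value. They report only what shows in the picture. A call takes as long as a camera call. They do not tell look-alikes from the thing itself.
- find_in(picture, target): "rect" ([centre column, centre row, width, height] in pixels, round what is visible of it).
- trace(picture, target): "region" (384x512 bool, what is visible of it) and "rect" ([centre column, centre row, width, height] in pixels, round what is visible of it).
The state is a dict: "clock": time; "joints": joint angles; "qd": joint speeds; "effort": joint torques, N m; "eef_pos": TCP position; "eef_rot": TCP orientation; "wrist_force": force on the tool from outside, world axes, zero at the start; "moment": the same for the moment, N m; "finger_gap": finger opening in mm; "finger_force": force on a finger pad.
Only numpy, scipy, OpenCV 4.12 (cv2) and the standard library are available. Lean on these libraries where they do the work, as an engineer would, in place of code of your own. Each camera call takes 0.05 s, during which the arm holds its last target. There are 200 camera calls.

## Working session

There is one attempt and no reset: what is moved stays moved. The work goes in short steps, Python scripts to look and compute and a tool call to move; the robot and the scene stay as the last step left them, time stands still between calls to the robot, and variables do not carry over. Pictures are saved under pics/ and viewed, at most 10 in all, crops included, and the job is handed in when it is done.

Besides the shell and the picture viewer there is one more tool, called after "Request:" by a JSON object that holds its "op" and its "data". arm_command: Moves the arm, as the interface text tells. Its arguments: {"type":"object","properties":{"steps":{"type":"array","items":{"type":"array","items":{"type":"number"}}},"force":{"type":"number"}},"required":["steps"]}

```bash
mkdir -p pics; ls; cat > h.py <<'E'
import numpy as np, cv2
from cell import monitor, imaging, job, find_in, trace
def proj(c,P):
    P=np.atleast_2d(np.array(P,float)); V=np.array(c["view"])
    p,_=cv2.projectPoints(P,cv2.Rodrigues(V[:3,:3])[0],V[:3,3],np.array(c["mtx"],float),np.array(c["D"],float)); return p[:,0]
def ray(c,uv):
    V=np.array(c["view"]); n=cv2.undistortPoints(np.array([[uv]],float),np.array(c["mtx"],float),np.array(c["D"],float))[0,0]
    d=V[:3,:3].T@np.array([n[0],n[1],1]); o=-V[:3,:3].T@V[:3,3]; return o,d
def at_z(c,uv,z):
    o,d=ray(c,uv); return o+d*(z-o[2])/d[2]
E
python3 - <<'E'
from h import *
s=monitor.read_state(); print(s["clock"],s["eef_pos"],s["eef_rot"])
im=[]
for n in ("top","scene"):
    c=imaging.camera(n); im.append(c["img"])
    print(n,np.round(c["view"],3).tolist())
    for t in ("holder","stone","wheel","cheek_near","cheek_far","stop_face"):
        try: print(t,[(np.round(r["rect"],1).tolist(),round(r["p"],2)) for r in find_in(c,t)[:3]])
        except Exception as e: print(t,e)
    cv2.imwrite(f"pics/{n}0.png",cv2.resize(c["img"][:,:,::-1],(800,600),interpolation=cv2.INTER_CUBIC))
E
```

```text
pics
0.0 [248.38950603 490.45081423 223.89284351] [-3.14043962e+00 -8.26776935e-05  2.67277748e+00]
top [[-0.026, -1.0, 0.002, 26.739], [-0.983, 0.025, -0.184, 484.597], [0.184, -0.006, -0.983, 959.294], [0.0, 0.0, 0.0, 1.0]]
holder [([244.6, 168.5, 145.9, 85.4], 0.74)]
stone [([143.1, 308.1, 35.4, 64.5], 0.92), ([226.0, 169.2, 63.6, 29.0], 0.89), ([311.5, 256.9, 42.7, 58.0], 0.87)]
wheel [([287.2, 159.4, 36.2, 62.5], 0.71), ([228.3, 95.5, 21.6, 59.2], 0.19), ([244.6, 167.9, 149.0, 83.7], 0.17)]
cheek_near [([247.3, 181.5, 98.7, 21.6], 0.91)]
cheek_far [([242.0, 150.6, 99.7, 26.6], 0.94)]
stop_face [([241.4, 168.8, 143.5, 86.0], 0.74)]
scene [[0.235, 0.972, 0.009, -129.845], [0.598, -0.137, -0.79, -244.17], [-0.766, 0.191, -0.613, 1541.272], [0.0, 0.0, 0.0, 1.0]]
holder [([277.4, 226.2, 165.2, 81.9], 0.73)]
stone [([292.5, 208.2, 71.3, 29.5], 0.95), ([324.1, 137.2, 36.9, 30.7], 0.82), ([266.3, 170.6, 43.2, 35.3], 0.76)]
wheel [([227.6, 218.2, 38.7, 47.1], 0.88)]
cheek_near [([280.4, 202.6, 70.1, 22.0], 0.69)]
cheek_far [([280.6, 229.6, 105.1, 32.9], 0.92)]
stop_face [([279.0, 225.2, 162.6, 84.6], 0.73)]
```

View pics/top0.png

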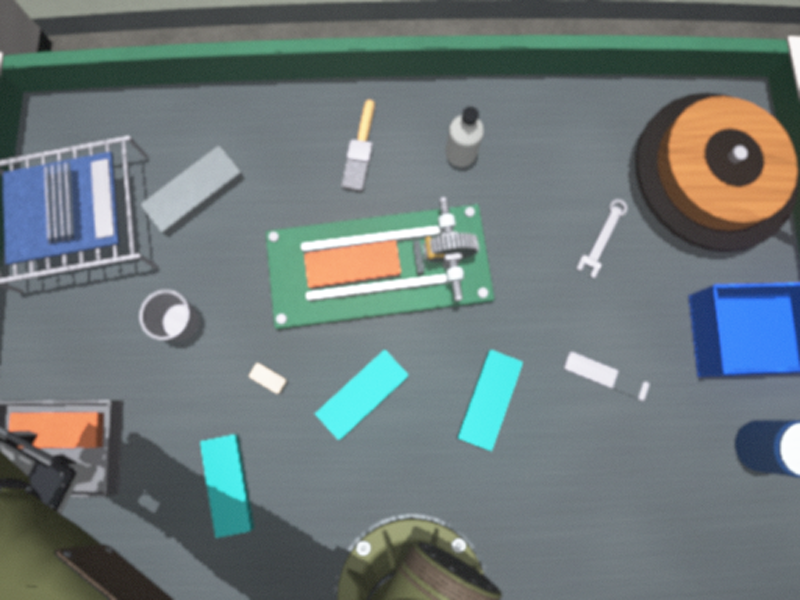

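View pics/scene0.png

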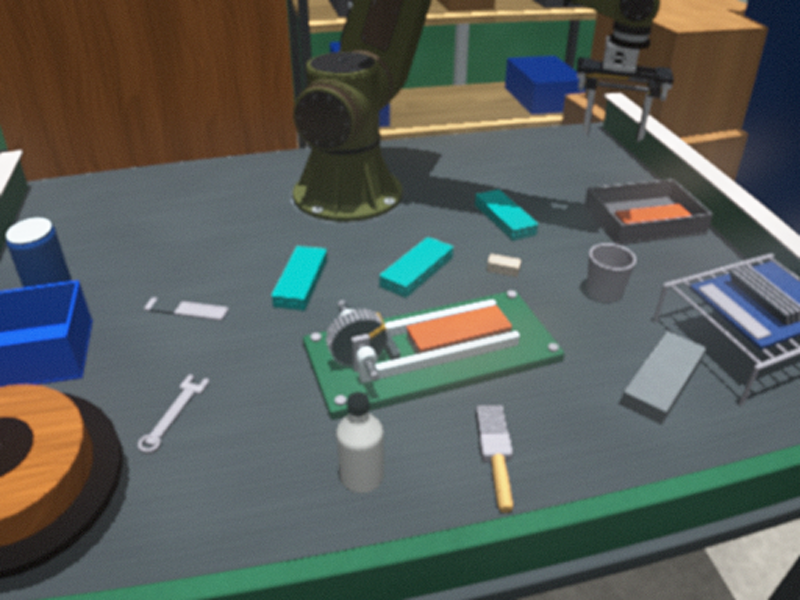

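The top picture (800 px scale) shows the green holder at about (380,265). Its orange stone is at (352,264), the wheel is at (455,243) on the right, and the brass bar is at (432,247) on the stone's side. The +y end points left, towards world +y, and the space there is free. The scene picture agrees.

```bash
cat > fit.py <<'E'
from h import *
from scipy.optimize import minimize
def mask(c,col,box):
    h=cv2.cvtColor(c["img"],cv2.COLOR_RGB2HSV).astype(int)
    r={"green":(h[...,0]>60)&(h[...,0]<85)&(h[...,1]>90),"red":((h[...,0]<14)&(h[...,1]>120)&(h[...,2]>100))}[col]
    m=np.zeros(r.shape,np.uint8); u,v,w,hh=box; x0,x1,y0,y1=int(u-w/2-6),int(u+w/2+6),int(v-hh/2-6),int(v+hh/2+6)
    m[y0:y1,x0:x1]=r[y0:y1,x0:x1]; m=cv2.morphologyEx(m,cv2.MORPH_OPEN,np.ones((2,2),np.uint8))
    return m
def hull(p): return cv2.convexHull(np.float32(p))
def T(q,P):
    P=np.array(P,float); c,s=np.cos(q[2]),np.sin(q[2]); return P@np.array([[c,s,0],[-s,c,0],[0,0,1]])+[q[0],q[1],0]
def box(x0,x1,y0,y1,z0,z1): return [(x,y,z) for x in (x0,x1) for y in (y0,y1) for z in (z0,z1)]
def fit(views,pts,q0):
    hs=[(c,hull(np.argwhere(m)[:,::-1])) for c,m in views]
    def cost(q):
        t=0
        for c,h in hs:
            g=hull(proj(c,T(q,pts))); i=cv2.intersectConvexConvex(g,h)[0]
            t+=1-i/(cv2.contourArea(g)+cv2.contourArea(h)-i)
        return t
    q0=np.array(q0,float)
    S=np.vstack([q0,q0+[20,0,0],q0+[0,20,0],q0+[0,0,.1]])
    for _ in range(2):
        r=minimize(cost,q0,method="Nelder-Mead",options=dict(initial_simplex=S,xatol=.02,fatol=1e-5)); q0=r.x; S=np.vstack([q0,q0+[6,0,0],q0+[0,6,0],q0+[0,0,.04]])
    return r.x,r.fun
E
python3 - <<'E'
from fit import *
a=imaging.camera("top"); b=imaging.camera("scene")
H=box(-90,90,-185,205,0,20)
ma=mask(a,"green",find_in(a,"holder")[0]["rect"]); mb=mask(b,"green",find_in(b,"holder")[0]["rect"])
p=at_z(a,(244,168),20); print(p)
for v in ([(a,ma)],[(b,mb)],[(a,ma),(b,mb)]):
    q,f=fit(v,H,[p[0],p[1],0.06]); print("holder",np.round(q,3),f)
ra=mask(a,"red",(226,169,64,29)); rb=mask(b,"red",(292.5,208,71,30))
S=box(-30,30,-80,80,34,48)
for n,v in (("top",[(a,ra)]),("scene",[(b,rb)]),("both",[(a,ra),(b,rb)])):
    s,f=fit(v,S,[q[0],q[1]+20,q[2]]); d=s[:2]-q[:2]; c,si=np.cos(q[2]),np.sin(q[2])
    print(n,np.round(s,3),f,"in holder x,y,yaw",c*d[0]+si*d[1],-si*d[0]+c*d[1],s[2]-q[2])
np.save("holder.npy",q)
for n,c in (("top",a),("scene",b)):
    w=proj(c,T(q,[[0,-115,68]]))[0]; print(n,"wheel",w)
    x0,y0=int(w[0]-40),int(w[1]-35)
    k=cv2.resize(c["img"][y0:y0+66,x0:x0+80,::-1],None,fx=9,fy=9,interpolation=cv2.INTER_CUBIC)
    for m in (2,3,4):
        t=-m*np.pi/6  # top moves to -y with growth; short => toward +y
        L=[T(q,[[x,-115-r*np.sin(t),68+r*np.cos(t)]])[0] for x,r in ((-12,25),(-12,46.5),(12,46.5),(12,25))]
        pp=((proj(c,L)-[x0,y0]+.5)*9).astype(np.int32)
        cv2.polylines(k,[pp],False,[(0,0,255),(255,0,0),(255,0,255)][m-2],1)
    cv2.imwrite(f"pics/w_{n}.png",k)
E
```

```text
[563.66717874  39.59368507  20.        ]
holder [5.63165e+02 2.99560e+01 1.01000e-01] 0.06413016266290039
holder [5.48973e+02 3.68010e+01 1.10000e-01] 0.09405801483504339
holder [5.55043e+02 3.54810e+01 1.06000e-01] 0.1723185458932679
top [5.56957e+02 8.67500e+01 1.31000e-01] 0.08201286961586751 in holder x,y,yaw 7.312040751152324 50.78080424461 0.025362793425631552
scene [5.49593e+02 9.29750e+01 1.28000e-01] 0.2037856929328632 in holder x,y,yaw 0.6459976638725085 57.74830677666646 0.021857552282173703
both [5.53298e+02 8.89670e+01 1.14000e-01] 0.2939959129147267 in holder x,y,yaw 3.907117323398934 53.371548830398226 0.00800679177746541
top wheel [288.23218073 161.08921153]
scene wheel [228.55270623 214.61550506]
```

```bash
python3 - <<'E'
from fit import *
q=np.load("holder.npy"); ims=[]
for n,bx,rr in (("top",(244.6,168.5,146,85),(226,169,64,29)),("scene",(277,226,165,82),(292.5,208,71,30))):
    c=imaging.camera(n); x0,y0=int(bx[0]-90),int(bx[1]-60)
    k=cv2.resize(c["img"][y0:y0+115,x0:x0+180,::-1],(720,460),interpolation=cv2.INTER_CUBIC)
    m=mask(c,"green",bx); h=hull(np.argwhere(m)[:,::-1]); cv2.polylines(k,[((h[:,0]-[x0,y0]+.5)*4).astype(np.int32)],True,(0,0,255),1)
    h=hull(proj(c,T(q,box(-90,90,-185,205,0,20)))); cv2.polylines(k,[((h[:,0]-[x0,y0]+.5)*4).astype(np.int32)],True,(255,255,0),1)
    m=mask(c,"red",rr); h=hull(np.argwhere(m)[:,::-1]); cv2.polylines(k,[((h[:,0]-[x0,y0]+.5)*4).astype(np.int32)],True,(255,0,255),1)
    ims.append(cv2.resize(k,(460,294)))
    cv2.imwrite(f"pics/ov_{n}.png",k)
wi=[cv2.imread(f"pics/w_{n}.png") for n in ("top","scene")]
row1=np.hstack([cv2.resize(cv2.imread(f"pics/ov_{n}.png"),(400,256)) for n in ("top","scene")]); row2=np.hstack([cv2.resize(w,(400,330)) for w in wi])
cv2.imwrite("pics/combo.png",np.vstack([row1,row2]))
E
```

```text
(no output)
```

View pics/combo.png

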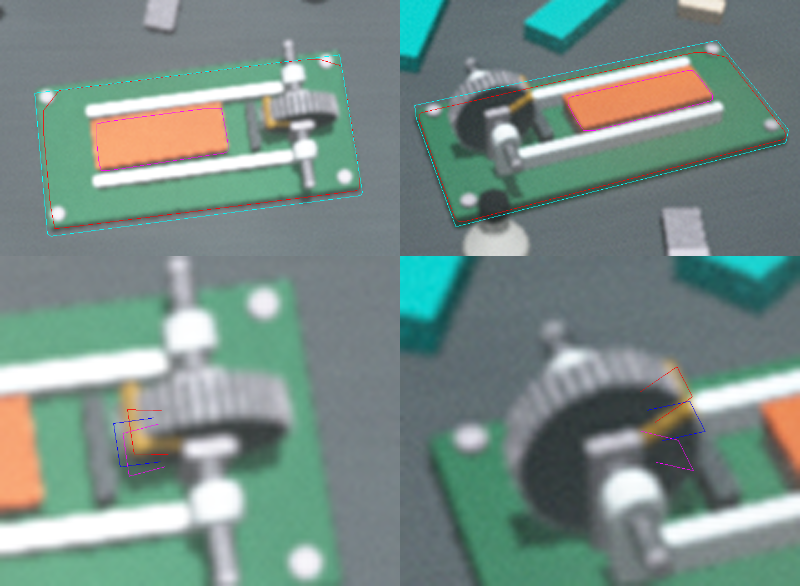

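```bash
python3 - <<'E'
from fit import *
def gm(c,bx):
    h=cv2.cvtColor(c["img"],cv2.COLOR_RGB2HSV).astype(int); r=((h[...,0]>55)&(h[...,0]<82)&(h[...,1]>75)).astype(np.uint8)
    m=np.zeros_like(r); u,v,w,hh=bx; sl=(slice(int(v-hh/2-14),int(v+hh/2+14)),slice(int(u-w/2-14),int(u+w/2+14))); m[sl]=r[sl]
    n,l,st,_=cv2.connectedComponentsWithStats(m); i=1+np.argmax(st[1:,4]); return (l==i).astype(np.uint8)
V=[]
for n,bx in (("top",(244.6,168.5,146,85)),("scene",(277,226,165,82))):
    V.append((imaging.camera(n),bx))
W=[(c,gm(c,b)) for c,b in V]
H=box(-90,90,-185,205,0,20)
for w in ([W[0]],[W[1]],W):
    q,f=fit(w,H,[558,35,.1]); print(np.round(q,3),f)
np.save("holder.npy",q)
k2=[]
for (c,b),(_,m) in zip(V,W):
    x0,y0=int(b[0]-90),int(b[1]-60)
    k=cv2.resize(c["img"][y0:y0+115,x0:x0+180,::-1],(800,511),interpolation=cv2.INTER_CUBIC)[:,:]
    f=800/180
    dr=lambda h,col,cl=True:cv2.polylines(k,[((h-[x0,y0]+.5)*f).astype(np.int32)],cl,col,1)
    dr(hull(np.argwhere(m)[:,::-1])[:,0],(0,0,255)); dr(hull(proj(c,T(q,H)))[:,0],(255,255,0))
    for t,col in ((1,(0,0,0)),(2,(0,0,255)),(3,(255,0,0)),(4,(255,0,255))):
        t=-t*np.pi/6
        dr(proj(c,[T(q,[[x,-115-r*np.sin(t),68+r*np.cos(t)]])[0] for x,r in ((12,10),(12,46),(-12,46))]),col,False)
    for y0_,z in ((-55,44),):
        dr(proj(c,T(q,[[-29,y0_,z],[29,y0_,z],[29,-67,z],[-29,-67,z]])),(255,0,255))
    rm=mask(c,"red",(226,169,64,29) if c is V[0][0] else (292.5,208,71,30)); cnt=max(cv2.findContours(rm,0,2)[0],key=cv2.contourArea)
    dr(cv2.boxPoints(cv2.minAreaRect(cnt)),(0,0,0))
    k2.append(k)
    if c is V[0][0]:
        for p in cv2.boxPoints(cv2.minAreaRect(cnt)):
            X=at_z(c,p,48)-[q[0],q[1],0]; co,s=np.cos(q[2]),np.sin(q[2]); print("stone corner",np.round([co*X[0]+s*X[1],-s*X[0]+co*X[1]],1))
cv2.imwrite("pics/ov2.png",np.vstack([cv2.resize(k,(470,300)) for k in k2]) if 0 else np.vstack([cv2.resize(k2[0][60:480],(570,299)),cv2.resize(k2[1][60:480],(570,299))]))
E
```

```text
[5.6451e+02 3.4018e+01 1.0600e-01] 0.03408331841209189
[5.54485e+02 3.47870e+01 1.21000e-01] 0.04180893979499056
[5.60312e+02 3.58260e+01 1.07000e-01] 0.08747609558357106
stone corner [ 27.8 132.4]
stone corner [ 30.9 -26.1]
stone corner [-29.7 -26.6]
stone corner [-32.6 130. ]
```

View pics/ov2.png

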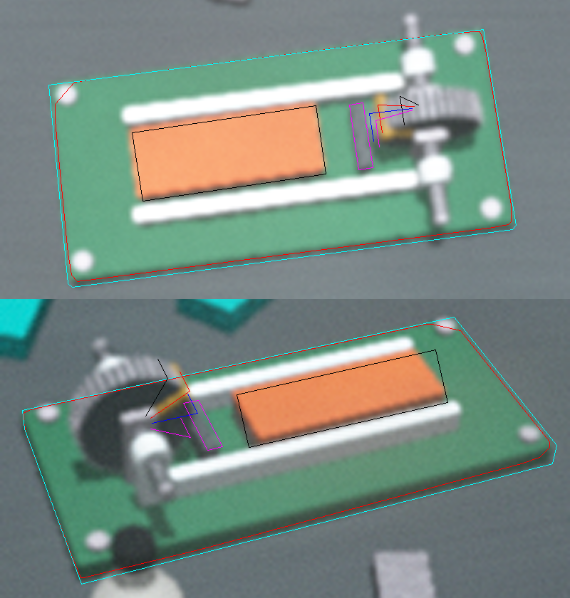

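Holder is at about (560,36), yaw 0.107. The stone's open end is at holder y≈132, about 28 mm short of the stop. The brass bar matches the red line (2 clicks short). I'll move above the push start and turn the tool so that its x is holder +y.

Request:
{"op": "arm_command", "data": {"steps": [[0.2, -55, -18, 0, 9], [0.2, -110, -36, 0, 18], [0.2, -165, -53, 0, 27], [0.2, -220, -71, 0, 36], [0.2, -275, -88, 0, 45], [0.2, -330, -106, 0, 54], [0.2, -394, -126, 40, 57], [0.2, -394, -126, 80, 57], [0.2, -394, -126, 110, 57], [0.2, -394, -126, 110, 57]]}}

```text
clock: 2.35
eef_pos: [542.2, 199.8, 112.6]
eef_rot: [-3.138, 0.001, 1.678]
wrist_force: [0.5, -0.1, 0.4]
finger_gap: 18.9
finger_force: 0.0
```

```bash
python3 - <<'E'
from fit import *
q=np.load("holder.npy")
s=monitor.read_state(); print(s["clock"],s["eef_pos"],s["eef_rot"],s["wrist_force"],s["finger_gap"])
d=np.array(s["eef_pos"])[:2]-q[:2]; c,si=np.cos(q[2]),np.sin(q[2]); print("holder xy",c*d[0]+si*d[1],-si*d[0]+c*d[1])
ims=[]
for n,b in (("top",(244.6,168.5)),("scene",(277,226))):
    c=imaging.camera(n); ims.append(cv2.resize(c["img"][int(b[1]-75):int(b[1]+55),int(b[0]-90):int(b[0]+90),::-1],(400,289),interpolation=cv2.INTER_CUBIC))
cv2.imwrite("pics/p1.png",np.hstack(ims))
E
```

```text
2.35 [542.17333913 199.79691836 112.58679604] [-3.13757289e+00  7.30911682e-04  1.67765379e+00] [ 0.46018032 -0.05668056  0.40789569] 18.86061271248067
holder xy -0.529346281663905 164.97034564108122
```

View pics/p1.png

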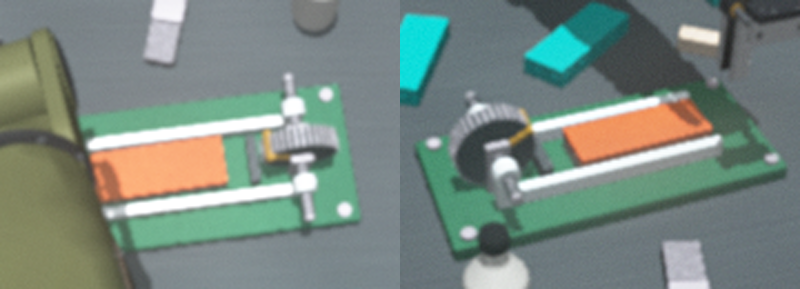

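Pixels: the gripper is at (745,50) in the scene half, beyond the stone's open end at (705,115) and clear of it. I'll descend and approach.

Request:
{"op": "arm_command", "data": {"steps": [[0.2, 0, 0, 35, 0], [0.2, 0, 0, 62, 0], [0.2, 0, 0, 65, 0], [0.2, -10, 0, 65, 0], [0.2, -20, 0, 65, 0], [0.2, -26, 0, 65, 0], [0.2, -32, 0, 65, 0], [0.2, -36, 0, 65, 0], [0.2, -40, 0, 65, 0], [0.2, -40, 0, 65, 0]]}}

```text
clock: 3.7
eef_pos: [548.0, 160.5, 50.6]
eef_rot: [3.139, -0.001, 1.678]
wrist_force: [1.2, 3.9, 2.1]
finger_gap: 18.8
finger_force: 1.8
```

Request:
{"op": "arm_command", "data": {"steps": [[0.2, -3, 0, 0, 0], [0.2, -6, 0, 0, 0], [0.2, -8, 0, 0, 0], [0.2, -10, 0, 0, 0], [0.2, -10, 0, 0, 0]]}}

```text
clock: 4.32
eef_pos: [549.0, 150.9, 50.5]
eef_rot: [3.14, -0.001, 1.678]
wrist_force: [-0.1, 5.6, 5.0]
finger_gap: 18.4
finger_force: 2.8
```

Request:
{"op": "arm_command", "data": {"steps": [[0.2, -2, 0, 0, 0], [0.2, -3, 0, 0, 0], [0.2, -4, 0, 0, 0], [0.2, -4, 0, 0, 0]]}}

```text
clock: 4.82
eef_pos: [549.3, 147.6, 50.4]
eef_rot: [3.14, -0.002, 1.678]
wrist_force: [-1.6, 11.7, 5.2]
finger_gap: 19.0
finger_force: 5.8
```

Request:
{"op": "arm_command", "data": {"steps": [[0.2, -1, 0, 0, 0], [0.2, -2, 0, 0, 0], [0.2, -2, 0, 0, 0], [0.2, -2, 0, 0, 0]]}}

```text
clock: 5.32
eef_pos: [549.3, 147.5, 50.5]
eef_rot: [3.139, -0.005, 1.678]
wrist_force: [-2.3, 25.5, 4.7]
finger_gap: 18.7
finger_force: 12.8
```

The stone is seated: the force rose with no motion, at holder y≈112 against the 113 expected. I'll back off, lift and go above the wheel with the fingers shut.

Request:
{"op": "arm_command", "data": {"steps": [[0.2, 15, 0, 0, 0], [0.2, 20, 0, -40, 0], [0.2, 20, 0, -90, 0], [0, -20, -1, -120, 0], [0, -70, -1, -120, 0], [0, -120, -1, -120, 0], [0, -170, -1, -120, 0], [0, -209, -1, -120, 0], [0, -209, -1, -105, 0], [0, -209, -1, -92, 0], [0, -209, -1, -92, 0]]}}

```text
clock: 6.7
eef_pos: [569.8, -62.2, 140.1]
eef_rot: [-3.139, -0.001, 1.679]
wrist_force: [0.3, 0.0, -0.1]
finger_gap: 0.6
finger_force: 0.0
```

```bash
python3 - <<'E'
from fit import *
q=np.load("holder.npy")
s=monitor.read_state(); print(s["clock"],s["eef_pos"],s["wrist_force"],s["finger_gap"])
d=np.array(s["eef_pos"])[:2]-q[:2]; c,si=np.cos(q[2]),np.sin(q[2]); print("holder xy",c*d[0]+si*d[1],-si*d[0]+c*d[1])
ims=[]
for n,b in (("top",(244.6,168.5)),("scene",(270,215))):
    c=imaging.camera(n); ims.append(cv2.resize(c["img"][int(b[1]-75):int(b[1]+55),int(b[0]-90):int(b[0]+90),::-1],(560,300) if 0 else (400,289),interpolation=cv2.INTER_CUBIC))
cv2.imwrite("pics/p2.png",np.hstack(ims))
E
```

```text
6.7 [569.7595502  -62.18974813 140.05413701] [ 0.25577451  0.03951606 -0.11252763] 0.649188963474636
holder xy -1.070624378297099 -98.46412339718954
```

View pics/p2.png

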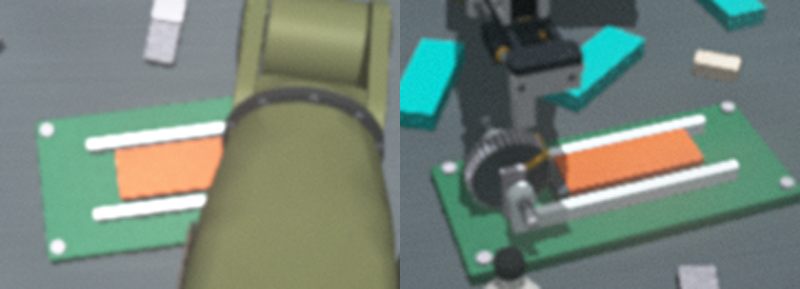

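The stone's near end is now at the stop ((560,165) in the scene half), and the closed fingers hang over the wheel top at (530,120). Next I press down.

Request:
{"op": "arm_command", "data": {"steps": [[0, 0, 0, 4, 0], [0, 0, 0, 6, 0], [0, 0, 0, 7, 0], [0, 0, 0, 7, 0]]}}

```text
clock: 7.3
eef_pos: [570.4, -63.3, 134.5]
eef_rot: [3.142, 0.0, 1.678]
wrist_force: [-0.4, -0.1, -0.6]
finger_gap: 0.9
finger_force: 0.0
```

Request:
{"op": "arm_command", "data": {"steps": [[0, 0, 0, 1, 0], [0, 0, 0, 2, 0], [0, 0, 0, 2, 0], [0, 0, 0, 2, 0]]}}

```text
clock: 7.8
eef_pos: [570.5, -63.3, 132.6]
eef_rot: [3.141, 0.0, 1.678]
wrist_force: [-0.9, 0.7, 3.0]
finger_gap: 0.5
finger_force: 1.5
```

Request:
{"op": "arm_command", "data": {"steps": [[0, 0, 0, 0.5, 0], [0, -3, 0, 0.5, 0], [0, -6, 0, 0.5, 0], [0, -8, 0, 0.5, 0]]}}

```text
clock: 8.3
eef_pos: [571.6, -71.2, 133.0]
eef_rot: [3.14, -0.0, 1.678]
wrist_force: [-2.8, 3.2, 12.1]
finger_gap: 0.3
finger_force: 6.6
```

Request:
{"op": "arm_command", "data": {"steps": [[0, -3, 0, -0.4, 0], [0, -6, 0, -0.4, 0], [0, -9, 0, -0.4, 0], [0, -12, 0, -0.4, 0], [0, -15, 0, -0.4, 0], [0, -17, 0, -0.2, 0], [0, -17, 0, -0.2, 0]]}}

```text
clock: 9.18
eef_pos: [573.5, -88.6, 133.3]
eef_rot: [3.14, 0.001, 1.678]
wrist_force: [-1.7, 0.6, 12.2]
finger_gap: 0.4
finger_force: 5.9
```

```bash
cat > look.py <<'E'
from fit import *
import sys
q=np.load("holder.npy"); s=monitor.read_state(); print(s["clock"],s["eef_pos"])
d=np.array(s["eef_pos"])[:2]-q[:2]; co,si=np.cos(q[2]),np.sin(q[2]); print("holder xy",co*d[0]+si*d[1],-si*d[0]+co*d[1])
c=imaging.camera("scene"); x0,y0,f=195,180,8
k=cv2.resize(c["img"][y0:y0+70,x0:x0+75,::-1],None,fx=f,fy=f,interpolation=cv2.INTER_CUBIC)
for t,col in ((0,(255,255,0)),(1,(0,255,0)),(2,(0,0,255))):
    t=-t*np.pi/6
    p=proj(c,[T(q,[[x,-115-r*np.sin(t),68+r*np.cos(t)]])[0] for x,r in ((12,25),(12,46),(-12,46))])
    cv2.polylines(k,[((p-[x0,y0]+.5)*f).astype(np.int32)],False,col,1)
cv2.imwrite(sys.argv[1],k)
E
python3 look.py pics/p3.png
```

```text
9.175 [573.5395986  -88.56268293 133.30016714]
holder xy -0.1277675496708941 -125.08989056081197
```

View pics/p3.png

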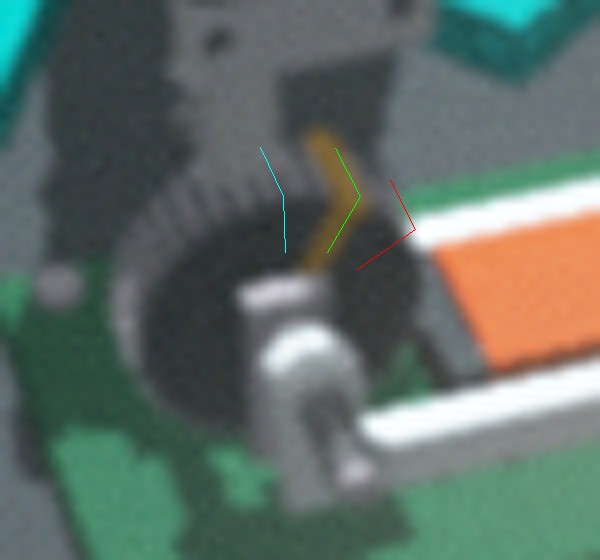

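The brass bar lies on the green line, one click short, at (335,200), and the stone sits against the stop. I'll do the same stroke once more.

Request:
{"op": "arm_command", "data": {"steps": [[0, 0, 0, -8, 0], [0, 12, 0, -12, 0], [0, 26, 0, -12, 0], [0, 26, 0, -4, 0], [0, 26, 0, -1, 0], [0, 26, 0, 0, 0], [0, 26, 0, 0.4, 0], [0, 26, 0, 0.4, 0]]}}

```text
clock: 10.22
eef_pos: [570.3, -62.5, 131.7]
eef_rot: [-3.141, -0.0, 1.678]
wrist_force: [-1.5, 0.1, 0.5]
finger_gap: 0.3
finger_force: 0.5
```

Request:
{"op": "arm_command", "data": {"steps": [[0, 0, 0, 0.3, 0], [0, -3, 0, 0.3, 0], [0, -6, 0, 0.2, 0], [0, -9, 0, 0.0, 0], [0, -12, 0, 0.0, 0], [0, -15, 0, 0.0, 0], [0, -18, 0, 0, 0], [0, -18, 0, 0, 0]]}}

```text
clock: 11.22
eef_pos: [572.6, -81.3, 133.3]
eef_rot: [3.14, 0.002, 1.678]
wrist_force: [-5.6, -2.6, 14.3]
finger_gap: 0.3
finger_force: 7.1
```

```bash
python3 look.py pics/p4.png
```

```text
11.225 [572.63611492 -81.27635748 133.34424529]
holder xy -0.2481958573795069 -117.74875180041187
```

View pics/p4.png

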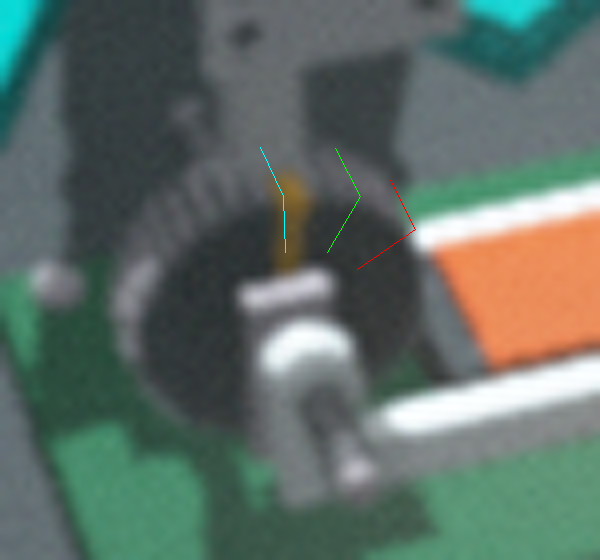

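The bar at (288,225) now stands on the upright line. I'll lift straight off.

Request:
{"op": "arm_command", "data": {"steps": [[0, 0, 0, -10, 0], [0, 0, 0, -50, 0], [0, 0, 0, -100, 0], [0, 60, 0, -120, 0], [0, 120, 0, -120, 0], [0, 180, 0, -120, 0], [0, 220, 0, -120, 0], [0, 220, 0, -120, 0]]}}

```text
clock: 12.28
eef_pos: [548.3, 140.6, 252.0]
eef_rot: [3.141, -0.0, 1.681]
wrist_force: [0.7, -0.2, 0.3]
finger_gap: 0.5
finger_force: 0.0
```

```bash
python3 - <<'E'
from fit import *
q=np.load("holder.npy"); s=monitor.read_state(); print(s["clock"],s["eef_pos"],s["wrist_force"])
ims=[]
for n,b in (("top",(255,165)),("scene",(245,212))):
    c=imaging.camera(n); x0,y0,f=int(b[0]-50),int(b[1]-45),4
    k=cv2.resize(c["img"][y0:y0+90,x0:x0+100,::-1],None,fx=f,fy=f,interpolation=cv2.INTER_CUBIC)
    t=0
    p=proj(c,[T(q,[[x,-115,68+r]])[0] for x,r in ((12,25),(12,46),(-12,46))])
    cv2.polylines(k,[((p-[x0,y0]+.5)*f).astype(np.int32)],False,(255,255,0),1); ims.append(k)
cv2.imwrite("pics/p5.png",np.hstack(ims))
E
```

```text
12.275 [548.33336942 140.62877727 251.95584177] [ 0.66340802 -0.18794881  0.28881546]
```

View pics/p5.png

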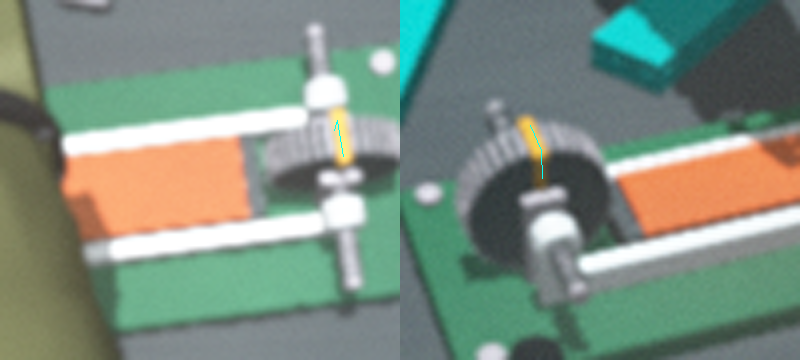

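The bar stands straight up in both views, at (340,135) and (535,145). The stone's end meets the stop, the cheeks are drawn in, and the gripper is clear.

```bash
python3 -c "
from cell import job
print(job.sign_off())"
```

```text
the job is handed in; nothing more can be done
None
```

The stone was slid against the stop and the wheel rolled two clicks until the index bar stood straight up, both confirmed in the last pictures, and the job was handed in at about 12 s; the sign-off returned no verdict.

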